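# Tighten the eyelet press's mounting bolt with the click wrench

### The job

The eyelet press is back on the cutting table, but the bolt under the torque wrench is not tight yet. Take the wrench by its grip and pull it steadily clockwise (seen from above) until the handle clearly breaks over at its hinge, and stop there: do not haul on past the click, or the bolt is over-tightened. Then let the handle spring back straight, let go and leave the wrench standing on the bolt, with the other things on the table undisturbed.

Things in the scene. Friction and masses are not known exactly. Their poses are not given: they have to be found in the camera images.
- wrench_grip (a point): Middle of the torque wrench's black round grip, on its centre line, 58 mm above the table and, with the handle straight, 165 mm from the bolt axis. The grip is 27 mm thick and runs 55 mm inwards and 50 mm outwards from here; a 17 mm steel tube joins it to the head; the end cap reaches 68 mm outwards. x axis: level, out along the handle, away from the bolt; z up. Free space below down to the table.
- bolt_axis (a point): Point on the vertical axis of the bolt and of the wrench's round steel head (34 mm across) standing on it, 58 mm above the table, the height of the wrench's centre line; fixed. The wrench cannot come off the bolt: clockwise seen from above tightens, hard pushing back loosens (no ratchet).
- bolt_turn (a joint): Clockwise turn of the bolt with socket and wrench head, rad. Starts between 0.58 and 0.9 and stays where it is left. It resists the more the further it is turned: 1.45 N m at 0.5, 2.05 N m at 0.9, and the wrench's set torque of about 2.5 N m near 1.2 rad (1.1 to 1.3, depending on the hold), where the wrench breaks over. Above 1.4 it is over-tightened.
- wrench_break (a joint): Fold of the handle at the break-over hinge, rad: 0 straight, grows clockwise, stop at 0.25. The upright hinge pin is 27 mm out from the bolt axis. Straight up to the set torque (about 15 N at mid-grip), then it gives way, the force falling by up to 40 % as it folds (hidden by a rigid grip); at the stop it pulls solid again and turns the bolt further. A spring straightens it when the pull is eased.
- press: Grey hand-lever eyelet press, fixed. Origin on the table under the bolt axis, z up. Its base, 14 mm high, covers x -138 to 28 and y -27 to 223 mm in its own axes; its frame (x -82 to -28, y 30 to 215 mm) is 270 mm tall, and its lever rises to 410 mm at the back. The wrench handle points out in front, to its -y side.
- mug: Bystander: white mug, 82 mm wide, 95 mm tall, with pencils standing out to 165 mm; origin at the centre of its underside.
- ribbon_spool: Bystander: cardboard spool lying flat, 72 mm across, 30 mm high; origin at the centre of its underside.
- eyelet_tray: Bystander: grey tray of eyelets, 75 by 110 mm, 24 mm high; origin at the centre of its underside.
- shears: Bystander: tailor's shears lying flat, 220 mm long along x, 90 mm wide, 13 mm high; origin near the screw, on the table.
- pin_tin: Bystander: round steel pin tin, 79 mm across, 29 mm high; origin at the centre of its underside.
- thread_cone: Bystander: standing white cone of thread, 62 mm across at the foot, 122 mm tall; origin at the centre of its underside.
- tailor_block: Bystander: wooden tailor's clapper, 160 by 55 mm, 40 mm high; origin at the centre of its underside.

How it is judged (in metres and radians):
On the way:
1. the handle has broken over (folded more than 0.08 rad) with the bolt drawn up to the set torque (value of joint wrench_break above 0.08 rad and value of joint bolt_turn above 1.05 rad), for 0.1 s.
At the end, for the whole second after the job is handed in: The bolt is left between 1.05 and 1.4 rad (set torque within about 12 %), the wrench handle is straight again (folded less than 0.05 rad) and at rest, and the robot has let go (value of joint bolt_turn between 1.05 and 1.4 rad and value of joint wrench_break below 0.05 rad and velocity of joint each of bolt_turn, wrench_break below 0.05 rad/s); the robot touches nothing.
It fails at once if the bolt is over-tightened (turned past 1.43 rad, about 14 % over the set torque) (value of joint bolt_turn above 1.43 rad).
It fails at once if a bystander is pushed more than 30 mm or knocked over (distance of any of mug, ribbon_spool, eyelet_tray, shears, pin_tin, thread_cone, tailor_block from where it was at the start of the episode above 0.03 m or angle between any of mug, ribbon_spool, eyelet_tray, shears, pin_tin, thread_cone, tailor_block's own z axis and vertical above 0.6 rad).
It also fails if it takes over 40 s, if anything falls off the work surface, if the arm or the gripper's body presses on something with over 40 N, if the wrist force passes 120 N, or if a joint passes its speed limit or range.

### The arm

A 6-joint arm with a two-finger parallel gripper is mounted at the origin on the work surface. World frame = base frame: x ahead of the robot, y to its left, z up, the work surface at z = 0. Lengths are in mm, angles in rad, forces in N, time in s.
With the tool pointing down it reaches from about 350 to 775 mm from the base axis. Payload 7.3 kg.
Tool frame: the origin (TCP) lies at the very end of the fingers, on their centre line; the grasp point (between the pads) lies bot.grip_point_offset behind it (bot.grip_point_offset is the distance from the TCP to the grasp point, in mm); z points along the fingers, y is the line along which they close (so a half turn about z gives the same grasp; the last joint's range is limited). The gripper opens to 92 mm and grips with 3 to 60 N. Pads are 19 mm wide; open, the fingers measure 130 mm over their backs; the gripper's body (75 mm by 190 mm) begins 47 mm behind the grasp point.
Start: joints at [-1.464, 0.342, 1.524, -0, 1.275, -0.146], TCP at [131.333, -508.327, 226.741] pointing down, gripper open.
Joint ranges: [-2.53, 2.53], [-0.77, 2.02], [0.04, 2.7], [-1, 4.14], [0.28, 2.66], [-3.11, 3.11]. Speed limits (rad/s): [2.57, 2.57, 3.14, 3.14, 3.14, 3.14].

### API

Orientations are given as [roll, pitch, yaw] about the fixed x, y, z axes, in that order (R = Rz(yaw) Ry(pitch) Rx(roll)).
In Python, from plant import bot gives the robot as it stands. The module is installed in compiled form; this text tells all that it offers.
- The arm moves only by the tool carry_out, never from a script. Its argument "plan" is a list of rows, each an object of numbers: "tx", "ty", "tz": the shift along the world's x, y, z in mm; "rx", "ry", "rz": the turn, a rotation vector about the world's x, y, z in rad. A call has 1 to 12 rows; each row shifts and turns the commanded pose from where the row before left it; what a row does not reach is not made up. A row lasts 1/10 s, in which the tool goes at most 50 mm and 8.59 degrees, less where a joint would pass 70% of its speed; a pose out of reach is approached as far as the arm can. A call with a gripper value outside its range is refused whole. "gripper" is the closure, from 0 (fully open) to 1 (shut), set as the call begins (left out, the last holds). The fingers move at their own pace and stop on an object; the grip force is fixed at half the most. Time passes only in rows, so rows that do not move let the fingers close. It gives the time, the measured TCP pose, the force, the opening and the grip force at its end, in the units of the state.
- bot.get_obs(): the state, without advancing time (a new reading comes with each control period).
- bot.capture(name): name is "scene" or "top"; returns the picture (400x640x3 uint8, red, green, blue); there is no depth.
- bot.camera_model(name): a dict with "camera_matrix" (3x3 intrinsics, pixels), "R" (3x3) and "t" (3): a world point X has camera coordinates R X + t. Camera axes: x right, y down, z forward; pixel columns grow to the right and rows downward; lengths in mm; the calibration is good to about 2 mm. A picture is of the moment at which its call begins. camera_model takes no time and is no camera call.
- bot.close_job(): hands the job in; it is judged then, once.
The state is a dict: "time": time; "joint_positions": joint angles; "dq": joint speeds; "tau": joint torques, N m; "tool_pos": TCP position; "tcp_rot": TCP orientation; "contact_force": force on the tool from outside, world axes, zero at the start; "moment": the same for the moment, N m; "grip_width": finger opening in mm; "finger_force": force on a finger pad.
Only numpy, scipy, OpenCV 4.12 (cv2) and the standard library are available. Lean on these libraries where they do the work, as an engineer would, in place of code of your own. Each camera call takes 0.05 s, during which the arm holds its last target. There are 200 camera calls.

## Working session

There is one attempt and no reset: what is moved stays moved. The work goes in short steps, Python scripts to look and compute and a tool call to move; the robot and the scene stay as the last step left them, time stands still between calls to the robot, and variables do not carry over. Pictures are saved under pics/ and viewed, at most 10 in all, crops included, and the job is handed in when it is done.

Besides the shell and the picture viewer there is one more tool, called as a command line: name --argument value ..., lists and objects as JSON in quotes. carry_out: Moves the arm, as the interface text tells. Its arguments: {"type":"object","properties":{"plan":{"type":"array"},"gripper":{"type":"number"}},"required":["plan"]}

```bash
mkdir -p pics; python3 - <<'E'
from plant import bot
import cv2
for n in("scene","top"):
    cv2.imwrite(f"pics/{n}0.png",bot.capture(n)[:,:,::-1]); m=bot.camera_model(n); print(m)
print(bot.get_obs(),bot.grip_point_offset)
E
```

```text
{'camera_matrix': array([[408.68475753,   0.        , 314.92427383],
       [  0.        , 408.68475753, 202.78429304],
       [  0.        ,   0.        ,   1.        ]]), 'R': array([[-0.29952414,  0.95387584,  0.02015363],
       [ 0.55500799,  0.19138053, -0.80953049],
       [-0.77604859, -0.2312885 , -0.5867318 ]]), 't': array([ 211.52014011, -232.75440018, 1864.36053643])}
{'camera_matrix': array([[456.04546623,   0.        , 317.80598006],
       [  0.        , 456.04546623, 199.16927334],
       [  0.        ,   0.        ,   1.        ]]), 'R': array([[-0.00848217, -0.99965886, -0.02470269],
       [-0.98781773,  0.01221526, -0.15513514],
       [ 0.15538396,  0.02308588, -0.98758436]]), 't': array([ -40.75992584,  517.3819398 , 1471.98524524])}
{'time': 0.1, 'joint_positions': array([-1.46404294e+00,  3.42616604e-01,  1.52491943e+00, -1.39917387e-05,
        1.27541571e+00, -1.45973632e-01]), 'dq': array([-1.20091035e-03, -8.96287636e-04, -1.91280901e-03,  6.39672696e-05,
       -1.24555815e-04, -1.50002555e-04]), 'tau': array([ 2.43562783e-03, -4.32004344e+01, -2.44694299e+01,  7.21784472e-02,
        5.25608927e-02, -3.63082449e-05]), 'tool_pos': array([ 131.26490855, -507.94496556,  226.13410135]), 'tcp_rot': array([-3.14024607e+00, -1.84450070e-04,  2.52730976e-01]), 'contact_force': array([-0.7848956 ,  0.45965589,  0.08426564]), 'moment': array([ 0.0045152 ,  0.02574758, -0.02424153]), 'finger_force': 0.0, 'grip_width': 91.9074167183713} 18.8
```

View pics/scene0.png

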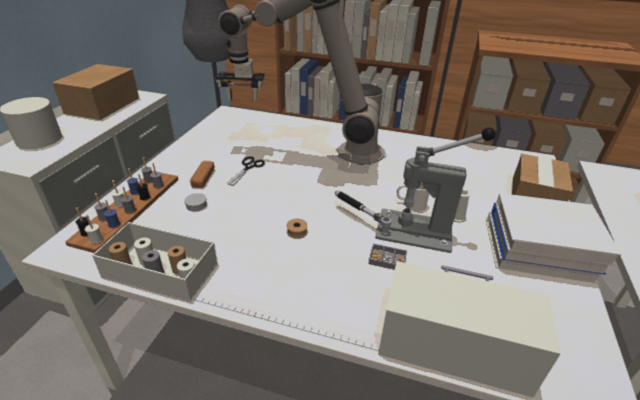

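View pics/top0.png

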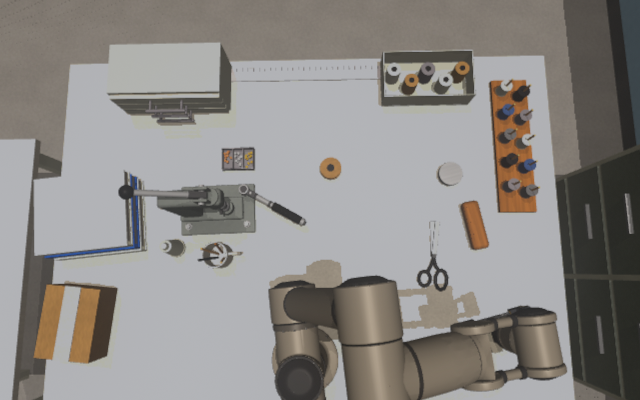

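The top view shows the wrench head near (246,190), with the black grip from about (272,204) to (303,221). In the scene view the grip is near (349,201). I'll refine this with a mask and rays onto z=58.

```bash
cat > h.py <<'E'
import numpy as np, cv2
from plant import bot
def ray(n,u,v,z):
    m=bot.camera_model(n);d=m["R"].T@np.linalg.solve(m["camera_matrix"],[u,v,1.]);c=-m["R"].T@m["t"]
    return c+d*(z-c[2])/d[2]
def grip(n,im,box):
    x0,y0,x1,y1=box;k=(im[y0:y1,x0:x1].max(2)<60).astype(np.uint8)
    N,L,S,C=cv2.connectedComponentsWithStats(k);i=1+np.argmax(S[1:,4])
    p=np.argwhere(L==i)[:,::-1]+[x0,y0]; c=p.mean(0);w,V=np.linalg.eigh(np.cov((p-c).T));a=V[:,1]*np.sign(V[0,1])
    s=(p-c)@a; return c,a,s.min(),s.max(),S[i,4]
E
python3 - <<'E'
from h import *
for n,box in(("top",(262,195,312,230)),("scene",(330,185,372,218))):
    im=cv2.imread(f"pics/{n}0.png")[:,:,::-1]
    c,a,lo,hi,N=grip(n,im,box);print(n,c,a,lo,hi,N)
    for s in(lo,0,hi):print(ray(n,*(c+s*a),58).round(1))
print(ray("top",246,190,70))
a=cv2.imread("pics/top0.png")[170:235,225:315];b=cv2.imread("pics/scene0.png")[180:245,325:415]
cv2.imwrite("pics/c0.png",cv2.resize(np.hstack([a,b]),None,fx=4.4,fy=4.4,interpolation=cv2.INTER_CUBIC))
E
```

```text
top [286.13366337 212.7029703 ] [0.87580975 0.48265648] -15.130975790476688 15.273078246672828 202
[495.2 100.8  58. ]
[470.6  57.3  58. ]
[445.9  13.6  58. ]
scene [349.11347518 200.17730496] [0.85529575 0.51814012] -12.706017595514474 13.027294912451211 141
[442.1   4.8  58. ]
[469.3  51.9  58. ]
[496.1  98.2  58. ]
[545.45933798 187.86063734  70.        ]
```

View pics/c0.png

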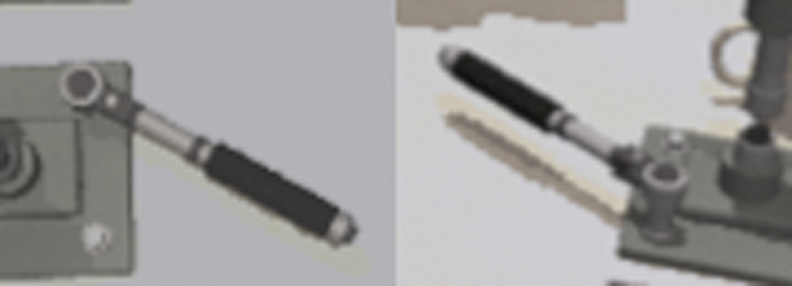

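```bash
python3 - <<'E'
from h import *
for z in(58,70,76):print(z,ray("top",243.4,189.3,z).round(1),ray("scene",386.4,219.1,z).round(1))
g=np.array([470,55.]);u=np.array([-.493,-.87]);print("bolt",g-162.5*u)
a=cv2.imread("pics/top0.png")[225:280,150:270];b=cv2.imread("pics/scene0.png")[160:215,380:500]
cv2.imwrite("pics/c1.png",cv2.resize(np.vstack([a,b]),None,fx=5,fy=5,interpolation=cv2.INTER_CUBIC))
E
```

```text
58 [550.1 198.7  58. ] [534.9 196.1  58. ]
70 [547.9 196.4  70. ] [550.6 197.3  70. ]
76 [546.8 195.3  76. ] [558.4 197.8  76. ]
bolt [550.1125 196.375 ]
```

View pics/c1.png

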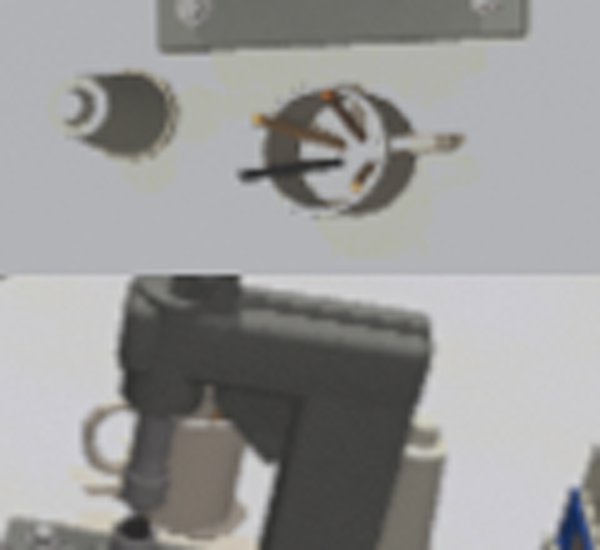

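```bash
python3 - <<'E'
from h import *
for p,z in(((219,255),95),((216.6,255),95),((242.6,253),60),((202,245),165),((198.5,260),165),((209.5,244),165)):print(ray("top",*p,z).round(1))
b=np.array([549.5,196.7])
for t in(0,.3,.45,.6,.75,.9):
    a=-2.088-t;print(t,(b+165*np.array([np.cos(a),np.sin(a)])).round(1),"y+95",(b+165*np.array([np.cos(a),np.sin(a)])+95*np.array([np.sin(a),-np.cos(a)])).round(1))
E
```

```text
[334.1 265.3  95. ]
[334.2 272.9  95. ]
[341.1 197.4  60. ]
[362.  300.7 165. ]
[317.3 309.8 165. ]
[364.7 278.  165. ]
0 [467.9  53.3] y+95 [385.3 100.3]
0.3 [429.2  83.8] y+95 [364.2 153.1]
0.45 [413.7 103. ] y+95 [359.7 181.3]
0.6 [401.2 124.4] y+95 [359.6 209.8]
0.75 [392.  147.4] y+95 [363.6 238. ]
0.9 [386.4 171.5] y+95 [371.9 265.3]
```

The bolt axis comes out at about (549.5,196.7), and both views agree. The mug is at about (334,268), with its handle end near (341,197). I'm moving to above the grip.

carry_out --plan '[{"tx": 38,"ty": 30,"rz": 0.07},{"tx": 38,"ty": 30,"rz": 0.07},{"tx": 38,"ty": 30,"rz": 0.07},{"tx": 38,"ty": 30,"rz": 0.07},{"tx": 38,"ty": 30,"rz": 0.07},{"tx": 38,"ty": 30,"rz": 0.07},{"tx": 38,"ty": 30,"rz": 0.07},{"tx": 38,"ty": 30,"rz": 0.07},{"tx": 5,"ty": 46.5,"rz": 0.06},{"tx": 5,"ty": 46.5,"rz": 0.06},{"tx": 5,"ty": 46.5,"rz": 0.06},{"tx": 5,"ty": 46.5,"rz": 0.06}]'

```text
invalid input at $.plan[0]: expected keys tx, ty, tz, rx, ry, rz
```

carry_out --plan '[{"tx": 5,"ty": 46.5},{"tx": 5,"ty": 46.5},{"tx": 5,"ty": 46.5},{"tz": -30},{"tz": -30},{"tz": -30},{"tz": -10},{},{}]'

```text
invalid input at $.plan[0]: expected keys tx, ty, tz, rx, ry, rz
```

```bash
python3 - <<'E'
from h import *
o=bot.get_obs();print(o)
for n in("scene","top"):
    im=bot.capture(n)[:,:,::-1]; im=im[140:260,230:390] if n=="scene" else im[150:270,180:340]
    cv2.imwrite(f"pics/a_{n}.png",im)
cv2.imwrite("pics/a.png",cv2.resize(np.hstack([cv2.imread("pics/a_scene.png"),cv2.imread("pics/a_top.png")]),None,fx=2.5,fy=2.5,interpolation=cv2.INTER_CUBIC))
E
```

```text
{'time': 0.1, 'joint_positions': array([-1.46404294e+00,  3.42616604e-01,  1.52491943e+00, -1.39917387e-05,
        1.27541571e+00, -1.45973632e-01]), 'dq': array([-1.20091035e-03, -8.96287636e-04, -1.91280901e-03,  6.39672696e-05,
       -1.24555815e-04, -1.50002555e-04]), 'tau': array([ 2.43562783e-03, -4.32004344e+01, -2.44694299e+01,  7.21784472e-02,
        5.25608927e-02, -3.63082449e-05]), 'tool_pos': array([ 131.26490855, -507.94496556,  226.13410135]), 'tcp_rot': array([-3.14024607e+00, -1.84450070e-04,  2.52730976e-01]), 'contact_force': array([-0.7848956 ,  0.45965589,  0.08426564]), 'moment': array([ 0.0045152 ,  0.02574758, -0.02424153]), 'finger_force': 0.0, 'grip_width': 91.9074167183713}
```

View pics/a.png

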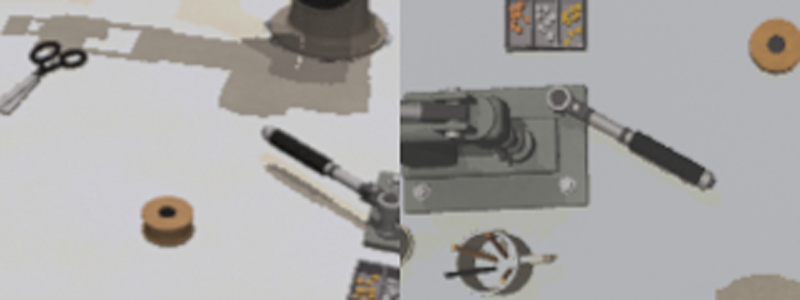

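Both moves were refused because each row needs all six keys. The picture shows the scene unchanged, so I'll resend them.

carry_out --plan '[{"tx": 38,"ty": 30,"tz": 0,"rx": 0,"ry": 0,"rz": 0.07},{"tx": 38,"ty": 30,"tz": 0,"rx": 0,"ry": 0,"rz": 0.07},{"tx": 38,"ty": 30,"tz": 0,"rx": 0,"ry": 0,"rz": 0.07},{"tx": 38,"ty": 30,"tz": 0,"rx": 0,"ry": 0,"rz": 0.07},{"tx": 38,"ty": 30,"tz": 0,"rx": 0,"ry": 0,"rz": 0.07},{"tx": 38,"ty": 30,"tz": 0,"rx": 0,"ry": 0,"rz": 0.07},{"tx": 38,"ty": 30,"tz": 0,"rx": 0,"ry": 0,"rz": 0.07},{"tx": 38,"ty": 30,"tz": 0,"rx": 0,"ry": 0,"rz": 0.07},{"tx": 5,"ty": 46.5,"tz": 0,"rx": 0,"ry": 0,"rz": 0.06},{"tx": 5,"ty": 46.5,"tz": 0,"rx": 0,"ry": 0,"rz": 0.06},{"tx": 5,"ty": 46.5,"tz": 0,"rx": 0,"ry": 0,"rz": 0.06},{"tx": 5,"ty": 46.5,"tz": 0,"rx": 0,"ry": 0,"rz": 0.06}]'

```text
time: 1.4
tool_pos: [455.2, -80.4, 226.6]
tcp_rot: [-3.142, -0.0, 1.055]
contact_force: [-0.0, -0.3, -0.7]
grip_width: 92.0
finger_force: 0.0
```

carry_out --plan '[{"tx": 5,"ty": 46.6,"tz": 0,"rx": 0,"ry": 0,"rz": 0},{"tx": 5,"ty": 46.6,"tz": 0,"rx": 0,"ry": 0,"rz": 0},{"tx": 5,"ty": 46.6,"tz": 0,"rx": 0,"ry": 0,"rz": 0},{"tx": 0,"ty": 0,"tz": -35,"rx": 0,"ry": 0,"rz": 0},{"tx": 0,"ty": 0,"tz": -35,"rx": 0,"ry": 0,"rz": 0},{"tx": 0,"ty": 0,"tz": -30,"rx": 0,"ry": 0,"rz": 0},{"tx": 0,"ty": 0,"tz": -10,"rx": 0,"ry": 0,"rz": 0},{"tx": 0,"ty": 0,"tz": 0,"rx": 0,"ry": 0,"rz": 0}]'

```text
time: 2.2
tool_pos: [469.6, 57.5, 115.8]
tcp_rot: [-3.139, 0.001, 1.053]
contact_force: [0.8, 0.0, 0.6]
grip_width: 91.8
finger_force: 0.0
```

```bash
python3 - <<'E'
from h import *
im=bot.capture("scene")[:,:,::-1][120:240,290:450];cv2.imwrite("pics/b.png",cv2.resize(im,None,fx=5,fy=5,interpolation=cv2.INTER_CUBIC))
m=bot.camera_model("scene");o=bot.get_obs();p=m["camera_matrix"]@(m["R"]@o["tool_pos"]+m["t"]);print(o["tool_pos"],p[:2]/p[2])
E
```

```text
[470.60190348  57.3767559  117.07872415] [351.73664676 186.81838634]
```

View pics/b.png

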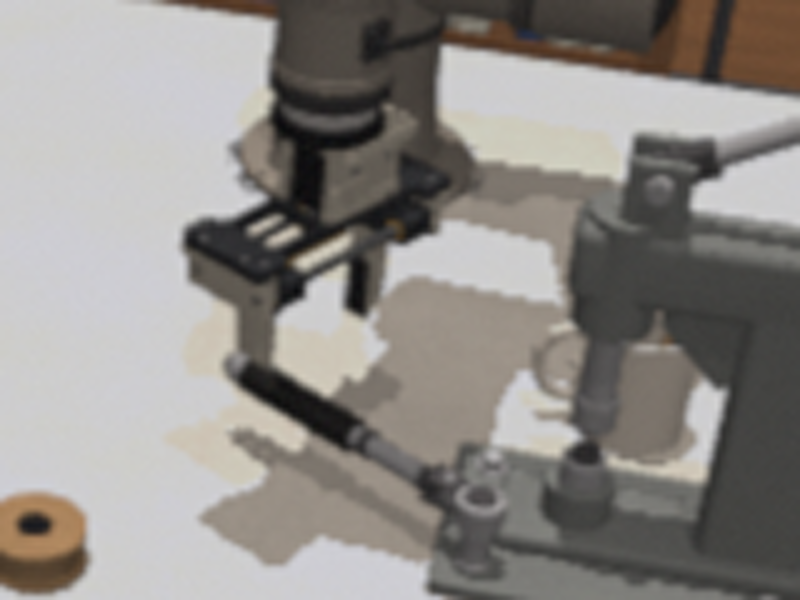

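The gripper is square across the handle. The TCP projects to crop (308,334), directly above the grip at about (300,400). I'll go down and close.

carry_out --plan '[{"tx": 0,"ty": 0,"tz": -25,"rx": 0,"ry": 0,"rz": 0},{"tx": 0,"ty": 0,"tz": -25,"rx": 0,"ry": 0,"rz": 0},{"tx": 0,"ty": 0,"tz": -17,"rx": 0,"ry": 0,"rz": 0},{"tx": 0,"ty": 0,"tz": -6,"rx": 0,"ry": 0,"rz": 0},{"tx": 0,"ty": 0,"tz": 0,"rx": 0,"ry": 0,"rz": 0}]'

```text
time: 2.75
tool_pos: [471.0, 57.3, 44.4]
tcp_rot: [3.141, -0.0, 1.053]
contact_force: [0.1, -0.2, 0.3]
grip_width: 91.9
finger_force: 0.0
```

carry_out --plan '[{"tx": 0,"ty": 0,"tz": 0,"rx": 0,"ry": 0,"rz": 0},{"tx": 0,"ty": 0,"tz": 0,"rx": 0,"ry": 0,"rz": 0},{"tx": 0,"ty": 0,"tz": 0,"rx": 0,"ry": 0,"rz": 0},{"tx": 0,"ty": 0,"tz": 0,"rx": 0,"ry": 0,"rz": 0},{"tx": 0,"ty": 0,"tz": 0,"rx": 0,"ry": 0,"rz": 0},{"tx": 0,"ty": 0,"tz": 0,"rx": 0,"ry": 0,"rz": 0}]' --gripper 1

```text
time: 3.35
tool_pos: [470.3, 57.5, 43.8]
tcp_rot: [3.141, -0.0, 1.053]
contact_force: [0.5, 0.9, -0.1]
grip_width: 48.1
finger_force: 0.0
```

carry_out --plan '[{"tx": 0,"ty": 0,"tz": 0,"rx": 0,"ry": 0,"rz": 0},{"tx": 0,"ty": 0,"tz": 0,"rx": 0,"ry": 0,"rz": 0},{"tx": 0,"ty": 0,"tz": 0,"rx": 0,"ry": 0,"rz": 0},{"tx": 0,"ty": 0,"tz": 0,"rx": 0,"ry": 0,"rz": 0},{"tx": 0,"ty": 0,"tz": 0,"rx": 0,"ry": 0,"rz": 0}]'

```text
time: 3.85
tool_pos: [470.2, 57.5, 43.7]
tcp_rot: [-3.141, 0.0, 1.053]
contact_force: [-1.2, 0.8, 1.2]
grip_width: 26.4
finger_force: 30.0
```

```bash
cat >> h.py <<'E'
B=np.array([549.5,196.7])
def st():
    o=bot.get_obs();d=o["tool_pos"][:2]-B;a=np.arctan2(d[1],d[0]);f=o["contact_force"];m=o["moment"]
    print("t",round(o["time"],2),"cw",round(-2.088-a,4),"r",np.linalg.norm(d).round(1),"yaw",o["tcp_rot"][2].round(3),"Fresist",round(float(-f[0]*np.sin(a)+f[1]*np.cos(a)),2),"Frad",round(float(f[0]*np.cos(a)+f[1]*np.sin(a)),2),"F",f.round(1),"Mz",m.round(2),o["grip_width"].round(1),round(o["finger_force"],1))
def arc(a0,a1,n,r=160,yawper=1):
    # commanded steps along the arc from cw angle a0 to a1
    A=-2.088-np.linspace(a0,a1,n+1);P=B+r*np.c_[np.cos(A),np.sin(A)]
    print(np.diff(P,axis=0).round(1).tolist(),round(-(a1-a0)/n,4))
E
python3 -c "
from h import *
st();arc(0,.12,6);arc(.12,.24,6)"
```

```text
Traceback (most recent call last):
  File "h.py", line 14, in st
    print("t",round(o["time"],2),"cw",round(-2.088-a,4),"r",np.linalg.norm(d).round(1),"yaw",o["tcp_rot"][2].round(3),"Fresist",round(float(-f[0]*np.sin(a)+f[1]*np.cos(a)),2),"Frad",round(float(f[0]*np.cos(a)+f[1]*np.sin(a)),2),"F",f.round(1),"Mz",m.round(2),o["grip_width"].round(1),round(o["finger_force"],1))
                                                                                                                                                                                                                                                                   ^^^^^^^^^^^^^^^^^^^^^
AttributeError: 'float' object has no attribute 'round'
```

```bash
sed -i 's/o\["grip_width"\].round(1)/round(o["grip_width"],1)/' h.py
python3 -c "
from h import *
st()
for i in range(5):arc(.12*i,.12*i+.12,6)"
```

```text
t 3.85 cw 0.0009 r 160.2 yaw 1.053 Fresist -1.45 Frad -0.13 F [-1.2  0.8  1.2] Mz [0.05 0.03 0.01] 26.4 30.0
[[-2.8, 1.6], [-2.7, 1.7], [-2.7, 1.7], [-2.7, 1.8], [-2.6, 1.8], [-2.6, 1.9]] -0.02
[[-2.6, 1.9], [-2.5, 2.0], [-2.5, 2.0], [-2.4, 2.1], [-2.4, 2.1], [-2.3, 2.2]] -0.02
[[-2.3, 2.2], [-2.3, 2.3], [-2.2, 2.3], [-2.2, 2.4], [-2.1, 2.4], [-2.1, 2.4]] -0.02
[[-2.0, 2.5], [-2.0, 2.5], [-1.9, 2.6], [-1.9, 2.6], [-1.8, 2.6], [-1.8, 2.7]] -0.02
[[-1.7, 2.7], [-1.7, 2.7], [-1.6, 2.8], [-1.5, 2.8], [-1.5, 2.8], [-1.4, 2.9]] -0.02
```

carry_out --plan '[{"tx": -2.8,"ty": 1.6,"tz": 0,"rx": 0,"ry": 0,"rz": -0.02},{"tx": -2.7,"ty": 1.7,"tz": 0,"rx": 0,"ry": 0,"rz": -0.02},{"tx": -2.7,"ty": 1.7,"tz": 0,"rx": 0,"ry": 0,"rz": -0.02},{"tx": -2.7,"ty": 1.8,"tz": 0,"rx": 0,"ry": 0,"rz": -0.02},{"tx": -2.6,"ty": 1.8,"tz": 0,"rx": 0,"ry": 0,"rz": -0.02},{"tx": -2.6,"ty": 1.9,"tz": 0,"rx": 0,"ry": 0,"rz": -0.02}]'

```text
time: 4.45
tool_pos: [456.2, 66.6, 44.1]
tcp_rot: [3.137, -0.001, 0.933]
contact_force: [4.8, -8.8, -2.6]
grip_width: 26.3
finger_force: 30.2
```

```bash
python3 -c "
from h import *
st()"
```

```text
t 4.45 cw 0.1052 r 160.1 yaw 0.933 Fresist 8.99 Frad 4.36 F [ 4.8 -8.8 -2.6] Mz [-1.39 -0.74  0.45] 26.3 30.2
```

carry_out --plan '[{"tx": -2.6,"ty": 1.9,"tz": 0,"rx": 0,"ry": 0,"rz": -0.02},{"tx": -2.5,"ty": 2.0,"tz": 0,"rx": 0,"ry": 0,"rz": -0.02},{"tx": -2.5,"ty": 2.0,"tz": 0,"rx": 0,"ry": 0,"rz": -0.02}]'

```text
time: 4.75
tool_pos: [448.5, 72.5, 44.1]
tcp_rot: [3.137, -0.001, 0.873]
contact_force: [4.5, -9.3, -2.7]
grip_width: 26.0
finger_force: 30.2
```

```bash
cat >> h.py <<'E'
def tq():
    st();o=bot.get_obs();d=(o["tool_pos"][:2]-B)/1000;f=o["contact_force"]
    print("Tbolt",round(float(d[0]*f[1]-d[1]*f[0]+o["moment"][2]),3),"Tpin",round(float((d[0]*f[1]-d[1]*f[0])*(1-27/160)+o["moment"][2]),3))
E
python3 -c "
from h import *
tq()"
```

```text
t 4.75 cw 0.1656 r 160.1 yaw 0.873 Fresist 9.32 Frad 4.39 F [ 4.5 -9.3 -2.7] Mz [-1.51 -0.83  0.45] 26.0 30.2
Tbolt 1.946 Tpin 1.695
```

carry_out --plan '[{"tx": -2.4,"ty": 2.1,"tz": 0,"rx": 0,"ry": 0,"rz": -0.02},{"tx": -2.4,"ty": 2.1,"tz": 0,"rx": 0,"ry": 0,"rz": -0.02},{"tx": -2.3,"ty": 2.2,"tz": 0,"rx": 0,"ry": 0,"rz": -0.02}]'

```text
time: 5.05
tool_pos: [441.2, 78.8, 44.0]
tcp_rot: [3.137, -0.001, 0.813]
contact_force: [4.5, -11.4, -2.8]
grip_width: 26.6
finger_force: 30.2
```

```bash
python3 -c "
from h import *
tq()"
```

```text
t 5.05 cw 0.2257 r 160.1 yaw 0.813 Fresist 11.01 Frad 5.35 F [  4.5 -11.4  -2.8] Mz [-1.72 -0.69  0.45] 26.6 30.2
Tbolt 2.218 Tpin 1.92
```

carry_out --plan '[{"tx": -2.3,"ty": 2.2,"tz": 0,"rx": 0,"ry": 0,"rz": -0.02},{"tx": -2.3,"ty": 2.3,"tz": 0,"rx": 0,"ry": 0,"rz": -0.02},{"tx": -2.2,"ty": 2.3,"tz": 0,"rx": 0,"ry": 0,"rz": -0.02}]'

```text
time: 5.35
tool_pos: [434.2, 85.5, 44.0]
tcp_rot: [3.137, -0.001, 0.753]
contact_force: [4.0, -11.8, -2.3]
grip_width: 26.1
finger_force: 30.2
```

```bash
python3 -c "
from h import *
tq()"
```

```text
t 5.35 cw 0.2861 r 160.2 yaw 0.753 Fresist 11.31 Frad 5.29 F [  4.  -11.8  -2.3] Mz [-1.87 -0.63  0.39] 26.1 30.2
Tbolt 2.205 Tpin 1.899
```

carry_out --plan '[{"tx": -2.2,"ty": 2.4,"tz": 0,"rx": 0,"ry": 0,"rz": -0.02},{"tx": -2.1,"ty": 2.4,"tz": 0,"rx": 0,"ry": 0,"rz": -0.02}]'

```text
time: 5.55
tool_pos: [429.8, 90.2, 44.0]
tcp_rot: [3.137, -0.0, 0.713]
contact_force: [3.7, -12.0, -1.4]
grip_width: 26.1
finger_force: 30.2
```

```bash
python3 -c "
from h import *
tq()"
```

```text
t 5.55 cw 0.3265 r 160.2 yaw 0.713 Fresist 11.41 Frad 5.18 F [  3.7 -12.   -1.4] Mz [-2.01 -0.54  0.39] 26.1 30.2
Tbolt 2.218 Tpin 1.909
```

carry_out --plan '[{"tx": -2.1,"ty": 2.4,"tz": 0,"rx": 0,"ry": 0,"rz": -0.02},{"tx": -2.0,"ty": 2.5,"tz": 0,"rx": 0,"ry": 0,"rz": -0.02}]'

```text
time: 5.75
tool_pos: [425.6, 95.1, 44.0]
tcp_rot: [3.138, -0.0, 0.673]
contact_force: [2.6, -12.4, -1.9]
grip_width: 26.3
finger_force: 30.2
```

```bash
python3 -c "
from h import *
tq()"
```

```text
t 5.75 cw 0.3668 r 160.2 yaw 0.673 Fresist 11.3 Frad 5.84 F [  2.6 -12.4  -1.9] Mz [-2.07 -0.55  0.44] 26.3 30.2
Tbolt 2.254 Tpin 1.949
```

carry_out --plan '[{"tx": -2.0,"ty": 2.5,"tz": 0,"rx": 0,"ry": 0,"rz": -0.02},{"tx": -1.9,"ty": 2.6,"tz": 0,"rx": 0,"ry": 0,"rz": -0.02}]'

```text
time: 5.95
tool_pos: [421.6, 100.2, 44.0]
tcp_rot: [3.138, -0.0, 0.633]
contact_force: [3.3, -13.2, -1.1]
grip_width: 26.3
finger_force: 30.2
```

```bash
python3 -c "
from h import *
tq()
im=bot.capture('top')[:,:,::-1];cv2.imwrite('pics/d_full.png',im)
tq()"
```

```text
t 5.95 cw 0.4073 r 160.3 yaw 0.633 Fresist 12.54 Frad 5.36 F [  3.3 -13.2  -1.1] Mz [-2.06 -0.5   0.4 ] 26.3 30.2
Tbolt 2.408 Tpin 2.068
t 6.0 cw 0.4102 r 160.3 yaw 0.632 Fresist 11.37 Frad 4.81 F [  3.  -12.   -1.1] Mz [-1.93 -0.5   0.31] 26.0 30.1
Tbolt 2.133 Tpin 1.825
```

carry_out --plan '[{"tx": -1.9,"ty": 2.6,"tz": 0,"rx": 0,"ry": 0,"rz": -0.02},{"tx": -1.8,"ty": 2.6,"tz": 0,"rx": 0,"ry": 0,"rz": -0.02}]'

```text
time: 6.2
tool_pos: [417.8, 105.3, 43.9]
tcp_rot: [3.138, -0.0, 0.593]
contact_force: [2.9, -13.4, -1.9]
grip_width: 26.2
finger_force: 30.2
```

```bash
python3 -c "
from h import *
tq()
im=bot.capture('top')[:,:,::-1];cv2.imwrite('pics/e_full.png',im)
tq()"
```

```text
t 6.2 cw 0.4472 r 160.3 yaw 0.593 Fresist 12.67 Frad 5.22 F [  2.9 -13.4  -1.9] Mz [-2.18 -0.46  0.45] 26.2 30.2
Tbolt 2.485 Tpin 2.143
t 6.25 cw 0.4498 r 160.3 yaw 0.592 Fresist 12.24 Frad 4.53 F [  3.2 -12.7  -0.8] Mz [-2.05 -0.49  0.39] 26.3 30.2
Tbolt 2.351 Tpin 2.02
```

carry_out --plan '[{"tx": -1.8,"ty": 2.7,"tz": 0,"rx": 0,"ry": 0,"rz": -0.02},{"tx": -1.7,"ty": 2.7,"tz": 0,"rx": 0,"ry": 0,"rz": -0.02}]'

```text
time: 6.45
tool_pos: [414.2, 110.7, 43.9]
tcp_rot: [3.138, -0.0, 0.553]
contact_force: [3.6, -13.6, -0.9]
grip_width: 25.9
finger_force: 30.1
```

```bash
python3 -c "
from h import *
tq()"
```

```text
t 6.45 cw 0.4873 r 160.4 yaw 0.553 Fresist 13.38 Frad 4.29 F [  3.6 -13.6  -0.9] Mz [-2.28 -0.51  0.25] 25.9 30.1
Tbolt 2.397 Tpin 2.035
```

carry_out --plan '[{"tx": -1.7,"ty": 2.7,"tz": 0,"rx": 0,"ry": 0,"rz": -0.02},{"tx": -1.6,"ty": 2.8,"tz": 0,"rx": 0,"ry": 0,"rz": -0.02}]'

```text
time: 6.65
tool_pos: [410.9, 116.2, 43.9]
tcp_rot: [3.138, -0.0, 0.512]
contact_force: [3.0, -14.6, -0.2]
grip_width: 26.3
finger_force: 30.0
```

```bash
python3 -c "
from h import *
tq()
im=bot.capture('top')[:,:,::-1];cv2.imwrite('pics/f_full.png',im)
c=[cv2.imread(p)[165:225,225:285] for p in('pics/top0.png','pics/e_full.png','pics/f_full.png')]
cv2.imwrite('pics/f.png',cv2.resize(np.hstack(c),None,fx=4.4,fy=4.4,interpolation=cv2.INTER_CUBIC))
for i in(.53,.61,.69,.77):arc(i,i+.08,4)"
```

```text
t 6.65 cw 0.5272 r 160.3 yaw 0.512 Fresist 14.15 Frad 4.8 F [  3.  -14.6  -0.2] Mz [-2.38 -0.44  0.07] 26.3 30.0
Tbolt 2.334 Tpin 1.951
[[-1.6, 2.8], [-1.5, 2.8], [-1.5, 2.8], [-1.4, 2.9]] -0.02
[[-1.3, 2.9], [-1.3, 2.9], [-1.2, 3.0], [-1.2, 3.0]] -0.02
[[-1.1, 3.0], [-1.0, 3.0], [-1.0, 3.0], [-0.9, 3.1]] -0.02
[[-0.9, 3.1], [-0.8, 3.1], [-0.7, 3.1], [-0.7, 3.1]] -0.02
```

View pics/f.png

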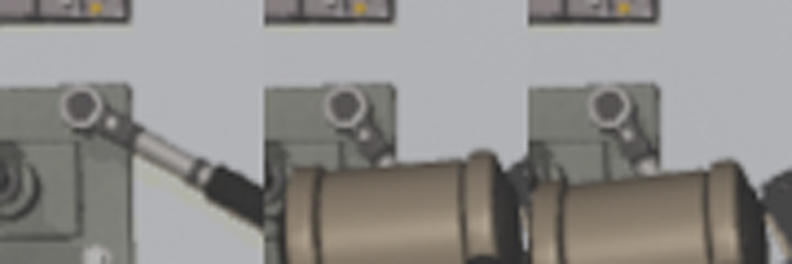

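The crop shows the head and the pin on its neck, with the neck still in line with the tube; the arm hides the rest. Mz is collapsing and the pin torque has peaked, so the hinge has started to give. Holding an arc about the bolt would block the fold, so from here I'll swing about the hinge pin.

```bash
python3 - <<'E'
from h import *
b=.525;u=lambda c:np.array([np.cos(-2.088-c),np.sin(-2.088-c)])
P=B+27*u(b)
A=np.arange(b,b+.2401,.02);Q=np.array([P+133.2*u(c) for c in A]);print(P,Q[0],np.diff(Q,axis=0).round(1).tolist())
E
```

```text
[526.18502274 183.08339854] [411.16446825 115.90816468] [[-1.3, 2.3], [-1.3, 2.3], [-1.2, 2.4], [-1.2, 2.4], [-1.1, 2.4], [-1.1, 2.4], [-1.0, 2.5], [-1.0, 2.5], [-0.9, 2.5], [-0.9, 2.5], [-0.8, 2.5], [-0.8, 2.5]]
```

carry_out --plan '[{"tx": -1.3,"ty": 2.3,"tz": 0,"rx": 0,"ry": 0,"rz": -0.02},{"tx": -1.3,"ty": 2.3,"tz": 0,"rx": 0,"ry": 0,"rz": -0.02},{"tx": -1.2,"ty": 2.4,"tz": 0,"rx": 0,"ry": 0,"rz": -0.02}]'

```text
time: 7.0
tool_pos: [407.0, 123.3, 43.9]
tcp_rot: [3.138, -0.0, 0.452]
contact_force: [2.5, -12.8, -1.0]
grip_width: 26.1
finger_force: 30.0
```

```bash
python3 -c "
from h import *
tq()"
```

```text
t 7.0 cw 0.578 r 160.3 yaw 0.452 Fresist 12.53 Frad 3.62 F [  2.5 -12.8  -1. ] Mz [-2.12 -0.51  0.06] 26.1 30.0
Tbolt 2.067 Tpin 1.728
```

carry_out --plan '[{"tx": -1.2,"ty": 2.4,"tz": 0,"rx": 0,"ry": 0,"rz": -0.02},{"tx": -1.1,"ty": 2.4,"tz": 0,"rx": 0,"ry": 0,"rz": -0.02}]'

```text
time: 7.2
tool_pos: [404.7, 128.2, 43.9]
tcp_rot: [3.139, -0.001, 0.412]
contact_force: [2.3, -12.7, -2.1]
grip_width: 26.2
finger_force: 30.0
```

```bash
python3 -c "
from h import *
im=bot.capture('top')[:,:,::-1];cv2.imwrite('pics/g_full.png',im)
tq()
c=[cv2.imread(p)[170:210,235:275] for p in('pics/top0.png','pics/f_full.png','pics/g_full.png')]
cv2.imwrite('pics/g.png',cv2.resize(np.hstack(c),None,fx=6.6,fy=6.6,interpolation=cv2.INTER_CUBIC))"
```

```text
t 7.25 cw 0.6142 r 160.2 yaw 0.411 Fresist 11.76 Frad 2.45 F [  2.8 -11.7  -0.8] Mz [-1.85 -0.47 -0.02] 25.8 30.0
Tbolt 1.868 Tpin 1.55
```

View pics/g.png

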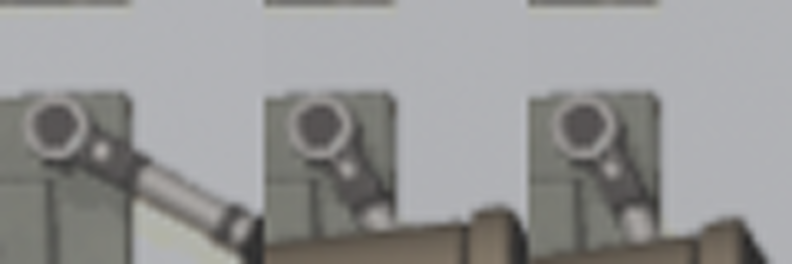

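Torque has fallen about 25% while the neck holds still, so the handle is folding; I put the fold at about 0.11 to 0.19 rad. I'll go slightly further and hold briefly.

carry_out --plan '[{"tx": -1.1,"ty": 2.4,"tz": 0,"rx": 0,"ry": 0,"rz": -0.02},{"tx": -0.5,"ty": 1.2,"tz": 0,"rx": 0,"ry": 0,"rz": -0.01},{"tx": 0,"ty": 0,"tz": 0,"rx": 0,"ry": 0,"rz": 0},{"tx": 0,"ty": 0,"tz": 0,"rx": 0,"ry": 0,"rz": 0}]'

```text
time: 7.65
tool_pos: [403.1, 132.0, 43.9]
tcp_rot: [3.139, -0.001, 0.383]
contact_force: [3.7, -10.8, -0.6]
grip_width: 26.2
finger_force: 30.0
```

```bash
python3 -c "
from h import *
tq()"
```

```text
t 7.65 cw 0.6376 r 160.0 yaw 0.383 Fresist 11.4 Frad 0.98 F [  3.7 -10.8  -0.6] Mz [-1.72 -0.46  0.04] 26.2 30.0
Tbolt 1.869 Tpin 1.561
```

carry_out --plan '[{"tx": -0.9,"ty": 2.5,"tz": 0,"rx": 0,"ry": 0,"rz": -0.02},{"tx": -0.5,"ty": 1.2,"tz": 0,"rx": 0,"ry": 0,"rz": -0.01},{"tx": 0,"ty": 0,"tz": 0,"rx": 0,"ry": 0,"rz": 0},{"tx": 0,"ty": 0,"tz": 0,"rx": 0,"ry": 0,"rz": 0}]'

```text
time: 8.05
tool_pos: [401.6, 135.8, 43.8]
tcp_rot: [3.139, -0.001, 0.353]
contact_force: [2.9, -11.5, -1.6]
grip_width: 26.5
finger_force: 30.0
```

```bash
python3 -c "
from h import *
tq()"
```

```text
t 8.05 cw 0.663 r 159.9 yaw 0.353 Fresist 11.76 Frad 1.66 F [  2.9 -11.5  -1.6] Mz [-1.65 -0.44  0.01] 26.5 30.0
Tbolt 1.891 Tpin 1.574
```

The click is clear: torque stays low at 1.9 N m, against a 2.5 peak. Next I'll ease the handle back along the same arc.

carry_out --plan '[{"tx": 1.0,"ty": -2.5,"tz": 0,"rx": 0,"ry": 0,"rz": 0.02},{"tx": 1.0,"ty": -2.5,"tz": 0,"rx": 0,"ry": 0,"rz": 0.02},{"tx": 1.1,"ty": -2.4,"tz": 0,"rx": 0,"ry": 0,"rz": 0.02},{"tx": 1.1,"ty": -2.4,"tz": 0,"rx": 0,"ry": 0,"rz": 0.02},{"tx": 1.2,"ty": -2.4,"tz": 0,"rx": 0,"ry": 0,"rz": 0.02},{"tx": 0,"ty": 0,"tz": 0,"rx": 0,"ry": 0,"rz": 0}]'

```text
time: 8.65
tool_pos: [407.1, 123.1, 43.9]
tcp_rot: [3.139, -0.0, 0.453]
contact_force: [3.2, -12.6, -1.4]
grip_width: 26.2
finger_force: 30.0
```

```bash
python3 -c "
from h import *
tq()"
```

```text
t 8.65 cw 0.5763 r 160.3 yaw 0.453 Fresist 12.64 Frad 2.95 F [  3.2 -12.6  -1.4] Mz [-1.97 -0.42  0.13] 26.2 30.0
Tbolt 2.16 Tpin 1.818
```

carry_out --plan '[{"tx": 1.2,"ty": -2.4,"tz": 0,"rx": 0,"ry": 0,"rz": 0.02},{"tx": 1.3,"ty": -2.3,"tz": 0,"rx": 0,"ry": 0,"rz": 0.02},{"tx": 1.3,"ty": -2.3,"tz": 0,"rx": 0,"ry": 0,"rz": 0.02},{"tx": 0,"ty": 0,"tz": 0,"rx": 0,"ry": 0,"rz": 0}]'

```text
time: 9.05
tool_pos: [411.0, 115.8, 43.9]
tcp_rot: [3.138, -0.0, 0.514]
contact_force: [2.4, -14.5, -1.4]
grip_width: 26.1
finger_force: 30.0
```

```bash
python3 -c "
from h import *
tq()"
```

```text
t 9.05 cw 0.5252 r 160.4 yaw 0.514 Fresist 13.76 Frad 5.22 F [  2.4 -14.5  -1.4] Mz [-2.2  -0.44  0.2 ] 26.1 30.0
Tbolt 2.407 Tpin 2.035
```

carry_out --plan '[{"tx": 1.4,"ty": -2.3,"tz": 0,"rx": 0,"ry": 0,"rz": 0.02},{"tx": 0.7,"ty": -1.1,"tz": 0,"rx": 0,"ry": 0,"rz": 0.01},{"tx": 0,"ty": 0,"tz": 0,"rx": 0,"ry": 0,"rz": 0}]'

```text
time: 9.35
tool_pos: [413.1, 112.4, 43.9]
tcp_rot: [3.138, 0.0, 0.544]
contact_force: [3.0, -13.9, -1.0]
grip_width: 26.2
finger_force: 30.0
```

```bash
python3 -c "
from h import *
tq()"
```

```text
t 9.35 cw 0.5001 r 160.3 yaw 0.544 Fresist 13.4 Frad 4.69 F [  3.  -13.9  -1. ] Mz [-2.35 -0.42  0.16] 26.2 30.0
Tbolt 2.307 Tpin 1.945
```

carry_out --plan '[{"tx": 1.4,"ty": -2.2,"tz": 0,"rx": 0,"ry": 0,"rz": 0.02},{"tx": 0.7,"ty": -1.1,"tz": 0,"rx": 0,"ry": 0,"rz": 0.01},{"tx": 0,"ty": 0,"tz": 0,"rx": 0,"ry": 0,"rz": 0}]'

```text
time: 9.65
tool_pos: [415.3, 109.0, 43.9]
tcp_rot: [3.138, 0.0, 0.574]
contact_force: [3.5, -14.8, -2.1]
grip_width: 26.4
finger_force: 30.0
```

```bash
python3 -c "
from h import *
tq()"
```

```text
t 9.65 cw 0.4748 r 160.3 yaw 0.574 Fresist 14.29 Frad 5.2 F [  3.5 -14.8  -2.1] Mz [-2.44 -0.42  0.23] 26.4 30.0
Tbolt 2.521 Tpin 2.134
```

carry_out --plan '[{"tx": 1.4,"ty": -2.1,"tz": 0,"rx": 0,"ry": 0,"rz": 0.02},{"tx": 0.7,"ty": -1.1,"tz": 0,"rx": 0,"ry": 0,"rz": 0.01},{"tx": 0,"ty": 0,"tz": 0,"rx": 0,"ry": 0,"rz": 0}]'

```text
time: 9.95
tool_pos: [416.3, 107.4, 43.7]
tcp_rot: [3.141, 0.001, 0.601]
contact_force: [0.4, -6.1, 0.5]
grip_width: 26.3
finger_force: 30.1
```

```bash
python3 -c "
from h import *
tq()"
```

```text
t 9.95 cw 0.4633 r 160.4 yaw 0.601 Fresist 5.24 Frad 3.06 F [ 0.4 -6.1  0.5] Mz [-0.97 -0.   -0.34] 26.3 30.1
Tbolt 0.499 Tpin 0.357
```

The handle is straight again: the force collapsed at about cw 0.46. Now I'll let go.

carry_out --plan '[{"tx": 0,"ty": 0,"tz": 0,"rx": 0,"ry": 0,"rz": 0},{"tx": 0,"ty": 0,"tz": 0,"rx": 0,"ry": 0,"rz": 0},{"tx": 0,"ty": 0,"tz": 0,"rx": 0,"ry": 0,"rz": 0},{"tx": 0,"ty": 0,"tz": 0,"rx": 0,"ry": 0,"rz": 0},{"tx": 0,"ty": 0,"tz": 0,"rx": 0,"ry": 0,"rz": 0},{"tx": 0,"ty": 0,"tz": 0,"rx": 0,"ry": 0,"rz": 0}]' --gripper 0.3

```text
time: 10.55
tool_pos: [416.3, 108.1, 43.7]
tcp_rot: [3.142, -0.0, 0.603]
contact_force: [0.3, -0.7, -1.1]
grip_width: 63.5
finger_force: 0.0
```

Released with no force on the tool. I'll lift straight up, then move clear toward -y.

carry_out --plan '[{"tx": 0,"ty": 0,"tz": 15,"rx": 0,"ry": 0,"rz": 0},{"tx": 0,"ty": 0,"tz": 30,"rx": 0,"ry": 0,"rz": 0},{"tx": 0,"ty": 0,"tz": 40,"rx": 0,"ry": 0,"rz": 0},{"tx": 0,"ty": 0,"tz": 40,"rx": 0,"ry": 0,"rz": 0},{"tx": 0,"ty": 0,"tz": 40,"rx": 0,"ry": 0,"rz": 0},{"tx": 0,"ty": -45,"tz": 0,"rx": 0,"ry": 0,"rz": 0},{"tx": 0,"ty": -45,"tz": 0,"rx": 0,"ry": 0,"rz": 0},{"tx": 0,"ty": -45,"tz": 0,"rx": 0,"ry": 0,"rz": 0},{"tx": 0,"ty": -45,"tz": 0,"rx": 0,"ry": 0,"rz": 0},{"tx": 0,"ty": -45,"tz": 0,"rx": 0,"ry": 0,"rz": 0},{"tx": 0,"ty": -45,"tz": 0,"rx": 0,"ry": 0,"rz": 0},{"tx": 0,"ty": 0,"tz": 0,"rx": 0,"ry": 0,"rz": 0}]'

```text
time: 11.75
tool_pos: [416.3, -166.7, 208.7]
tcp_rot: [3.14, 0.001, 0.597]
contact_force: [0.1, 0.4, -0.2]
grip_width: 64.4
finger_force: 0.0
```

```bash
python3 - <<'E'
from h import *
im=bot.capture("top");cv2.imwrite("pics/z.png",im[:,:,::-1])
c,a,lo,hi,N=grip("top",im,(248,200,300,245))
p=ray("top",*c,58);q=ray("top",*(c+hi*a),58)-ray("top",*(c+lo*a),58)
d=p[:2]-B;print(c,a,N,p,"len",np.linalg.norm(q),"cw pos",-2.088-np.arctan2(d[1],d[0]),"axis",-2.088-np.arctan2(q[1],q[0]),np.linalg.norm(d))
E
```

```text
[270.67281106 229.48847926] [0.55418637 0.83239261] 217 [416.24909063 107.46683258  58.        ] len 102.02016542306387 cw pos 0.4635187212407832 axis 0.46384803344882153 160.36945785907713
```

View pics/z.png

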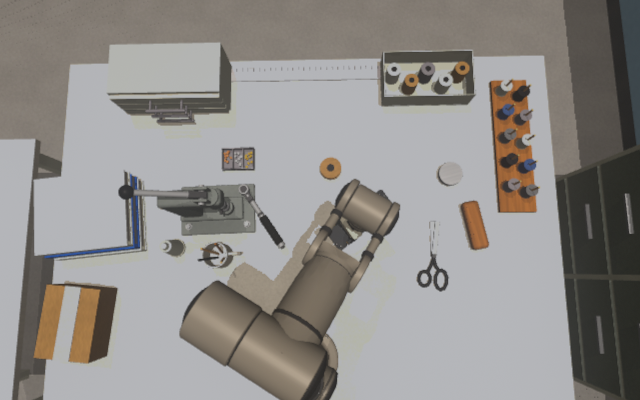

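The wrench now points from (245,190) to (283,246). It is straight, since its axis and position angles both read 0.464 rad, and the bystanders haven't moved. I'm handing in.

```bash
python3 -c "
from plant import bot
print(bot.close_job())"
```

```text
the job is handed in; nothing more can be done
None
```

I pulled the wrench clockwise until it broke over (torque peaked near 2.5 N m, then fell to about 1.9), eased it back straight and let go with the bolt 0.46 rad further on and nothing else moved; the job is handed in, but no verdict came back and the final bolt angle was inferred from torque, not read.

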